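# Set a brass plate up in the engraving machine

### The job

Set the brass plate up for engraving: lay it lengthwise on the machine's table and slide it back between the guides, under the raised foot, until it is right up against the back stop. Then swing the red-knobbed lever on the side of the head all the way down so that the foot holds the plate, and finally turn the black lock ring on top of the head clockwise as far as it goes, to its red mark. Leave the black plate where it lies.

Things in the scene. Friction and masses are not known exactly. Their poses are not given: they have to be found in the camera images.
- engraver: Compact bench engraving machine, fixed, 300 x 132 x 198 mm. Origin on the desk straight under the foot's axis; x to its back, its front (-x) towards the robot, z up. Table top z = 34 mm, x = -162 to 50, y = -60 to 60 mm. Round head, radius 30 mm, z = 88 to 150 mm on the origin's axis; overarm and column behind it up to z = 151 mm. A hand wheel sticks out right, y = -60 to -97 mm, x = -40 to 0.
- plate_seat (a point): On the table, 60 mm in front of the foot's axis: where the centre of the plate's underside comes when it is fully home. Axes as the machine's. The stop's face is at x = 90 mm from here, 10 mm high. Two side guides 6 mm high, inner faces 53 mm apart, run from x = 25 to 90 mm, with flared mouths (58 to 76 mm wide) out to x = 9 mm.
- brass_plate: The brass-coloured plate blank, 180 x 50 x 12 mm, 0.2 to 0.4 kg, loose on the grey felt mat (3 mm thick). Origin at the centre of its underside, x along its length, z up; either end may go in first.
- black_plate: A black plate blank of the same size beside it on the mat; not to be used. Origin and axes as the brass plate's.
- foot_lever (a joint): The lever on the left side of the head: 0 raised (65 degrees above level, towards the front), 1.396 rad all the way down (15 degrees below level). It stays where it is left. Its cam lowers the foot by 18 mm.
- lever_knob (a point): Centre of the lever's red ball knob, 21 mm across, 95 mm from the pivot.
- lever_pivot (a point): On the lever's pivot axis (the machine's y axis direction), in the plane in which the knob swings: 58 mm to the left of the spindle axis, z = 120 mm.
- foot: The round presser foot under the head, 32 mm across, on a spring (gives up to 10 mm). Origin at the centre of its underside: 60 mm over the desk with the lever at 0, so 14 mm above a 12 mm plate on the table. The top cap of its quill, 25 mm across, stands in the middle of the lock ring, up to z = 198 mm (180 mm when lowered).
- lock_ring (a joint): Turn of the lock ring, clockwise from above: 0 free, 1.2 rad its stop, where its thumb tab points straight to the front over the red line on the head (locked).
- ring_centre (a point): Centre of the knurled black lock ring, on the spindle axis: outer diameter 53 mm, 24 mm high, z = 152 to 176 mm over the desk, right above the top of the head (z = 150 mm, radius 30 mm).
- ring_tab (a point): Near the outer end of the ring's thumb tab (9 mm wide, 10 mm high, reaching 42 mm from the axis, white line on top); this point is 38 mm from the axis, z = 162 mm.

How it is judged (in metres and radians):
On the way, in this order (a step that is already met when the one before it is completed fails the run):
1. the brass plate lies on the table against the back stop, under the raised foot (x of brass_plate in the frame of plate_seat above -0.004 m and distance between brass_plate and plate_seat below 0.006 m and value of joint foot_lever below 0.4 rad), for 0.2 s.
2. the lever is all the way down and the foot presses on the brass plate (value of joint foot_lever above 1.25 rad and contact force between foot and brass_plate above 2 N), for 0.2 s.
3. the lock ring is turned to its mark (value of joint lock_ring above 1.08 rad), for 0.2 s.
At the end, for the whole second after the job is handed in: The brass plate lies at rest on the table between the guides, within 4 mm of the back stop and in line with the machine (within 0.06 rad); the lever is down (over 1.25 rad) with the foot pressing on the plate (over 2 N); the lock ring is at its mark (over 1.08 rad) (all of step 2 and x of brass_plate in the frame of plate_seat above -0.004 m and distance between brass_plate and plate_seat below 0.006 m and angle between the x axis of brass_plate and the x axis of engraver, either way round below 0.06 rad and value of joint lock_ring above 1.08 rad and linear speed of brass_plate below 0.01 m/s); the robot touches nothing.
It fails at once if the black plate is moved by more than 20 mm (distance of black_plate from where it was at the start of the episode above 0.02 m).
It also fails if it takes over 72 s, if anything falls off the work surface, if the arm or the gripper's body presses on something with over 40 N, if the wrist force passes 120 N, or if a joint passes its speed limit or range.

### The arm

A 7-joint arm with a two-finger parallel gripper is mounted at the origin on a cart in front of the work surface, level with it; the furniture and walls round the work are solid. World frame = base frame: x ahead of the robot, y to its left, z up, the work surface at z = 0. Lengths are in mm, angles in rad, forces in N, time in s.
With the tool pointing down it reaches from about 400 to 875 mm from the base axis. Payload 4.4 kg.
Tool frame: the origin (TCP) lies midway between the tips of the shut fingers; the grasp point (between the pads) lies 19 mm behind it; z points along the fingers, y is the line along which they close (so a half turn about z gives the same grasp; the last joint's range is limited). The gripper opens to 85 mm and grips with 20 to 120 N. Pads are 22 mm wide; open, the fingers measure 114 mm over their backs; the gripper's body (76 mm by 85 mm) begins 54 mm behind the grasp point. The pads swing forward as they close: fully open they stand 13 mm farther back than shut.
Start: joints at [-1.398, 0.628, 0.038, 1.517, -0.027, 0.996, -0.02], TCP at [153.723, 631.575, 231.313] pointing down, gripper open.
Joint ranges: [-3.06, 3.06], [-0.37, 2.12], [-1.25, 1.32], [0.18, 2.47], [-1.1, 4.24], [0.23, 1.98], [-2.94, 2.94]. Speed limits (rad/s): [2.57, 2.57, 3.14, 3.14, 3.14, 3.14, 3.14].

### API

Orientations are given as [roll, pitch, yaw] about the fixed x, y, z axes, in that order (R = Rz(yaw) Ry(pitch) Rx(roll)).
In Python, from cell import ctrl gives the robot as it stands.
- The arm moves only by the shell command python3 -m crank 'ROWS' [OPENING]. ROWS is JSON, a list that holds one entry, the list of rows, each a list of 4 numbers: the shift along the tool's x, y, z normalised to -1 to 1, where 1 is 2.5 cm, then the turn about the tool's z normalised to -1 to 1, where 1 is 0.08 rad. In form: [[[dx, dy, dz, turn], ...]]. A call has 1 to 12 rows; each row shifts and turns the commanded pose from where the row before left it, along the tool's axes as they then stand; what a row does not reach is not made up. A row lasts 1/12 s, in which the tool goes at most 41.7 mm and 7.16 degrees, less where a joint would pass 70% of its speed; a pose out of reach is approached as far as the arm can. A call with a number of a shift or a turn outside -1 to 1 is refused whole. A call with a gripper value outside its range is refused whole. OPENING is the closure, from -1 (fully open) to 1 (shut), set as the call begins (- or left out, the last holds). The fingers move at their own pace and stop on an object; the grip force is fixed at half the most. Time passes only in rows, so rows that do not move let the fingers close. It gives the time, the measured TCP pose, the force, the opening and the grip force at its end, in the units of the state.
- ctrl.read_state(): the state, without advancing time (a new reading comes with each control period).
- ctrl.get_image(name): name is "scene" or "top" or "wrist"; returns a dict with "img" (400x640x3 uint8, red, green, blue), "intrinsics" (3x3 intrinsics, pixels), "extrinsics" (4x4, takes a point from camera to world coordinates). Camera axes: x right, y up, looking along -z (the intrinsics and any distortion apply to the point x, -y, -z); pixel columns grow to the right and rows downward; lengths in mm; the calibration is good to about 2 mm. A picture is of the moment at which its call begins. There is no depth.
- ctrl.finish_job(): hands the job in; it is judged then, once.
Trained networks look in the newest picture that a camera, given by its name, has taken for a name from the list of things; names that differ only in an ending like _2 or _b are one class to them, and where a whole thing is asked for, a point or a joint stands for the part that bears it (a point fixed in the world has none). Each returns a list of dicts, best first, with "confidence" (0 to 1); they miss things now and then, are a little off and sometimes report something else, mostly with a low value. They report only what shows in the picture. A call takes as long as a camera call.
- ctrl.find_in(camera, target): "position" ([row, column] in pixels, amid what is visible of it).
- ctrl.trace(camera, target): "mask" (400x640 bool, what is visible of it) and "position" ([row, column] in pixels, amid what is visible of it).
- ctrl.place_of(camera, target): "position" ([row, column] in pixels: a listed point, or the origin of a listed thing).
The state is a dict: "clock": time; "qpos": joint angles; "qd": joint speeds; "tau": joint torques, N m; "eef_pos": TCP position; "tool_rot": TCP orientation; "force": force on the tool from outside, world axes, zero at the start; "torque": the same for the moment, N m; "width": finger opening in mm; "gripper_force": force on a finger pad.
Only numpy, scipy, OpenCV 4.12 (cv2) and the standard library are available. Lean on these libraries where they do the work, as an engineer would, in place of code of your own. Each camera call takes 0.05 s, during which the arm holds its last target. There are 200 camera calls.

## Working session

There is one attempt and no reset: what is moved stays moved. The work goes in short steps, Python scripts to look and compute and a shell command to move; the robot and the scene stay as the last step left them, time stands still between calls to the robot, and variables do not carry over. Pictures are saved under pics/ and viewed, at most 12 in all, crops included, and the job is handed in when it is done.

```bash
ls; mkdir -p pics
cat > h.py <<'E'
import numpy as np, cv2
from cell import ctrl
from scipy.spatial.transform import Rotation as R
from scipy.optimize import least_squares
def ray(im,rc):
    K=np.array(im["intrinsics"]);E=np.array(im["extrinsics"])
    p=np.linalg.inv(K)@[rc[1],rc[0],1]
    d=E[:3,:3]@np.array([p[0],-p[1],-p[2]]);return E[:3,3],d/np.linalg.norm(d)
def atz(im,rc,z):
    o,d=ray(im,rc);return o+d*(z-o[2])/d[2]
def tri(rs):
    A=sum(np.eye(3)-np.outer(d,d) for o,d in rs);b=sum((np.eye(3)-np.outer(d,d))@o for o,d in rs)
    x=np.linalg.solve(A,b);return x,[np.linalg.norm((np.eye(3)-np.outer(d,d))@(x-o)) for o,d in rs]
def proj(im,P):
    K=np.array(im["intrinsics"]);E=np.array(im["extrinsics"])
    c=E[:3,:3].T@(np.asarray(P,float)-E[:3,3]);q=K@[c[0],-c[1],-c[2]];return q[1]/q[2],q[0]/q[2]
def save(im,n): cv2.imwrite("pics/"+n,cv2.cvtColor(im["img"],cv2.COLOR_RGB2BGR))
E
python3 - <<'E'
from h import *
np.set_printoptions(precision=1,suppress=True)
s=ctrl.read_state();print(s)
ims={}
for c in ("scene","top","wrist"):
    im=ims[c]=ctrl.get_image(c);save(im,c+"0.png");print(c,im["extrinsics"][:3] if not isinstance(im["extrinsics"],list) else im["extrinsics"],{k for k in im})
names=["plate_seat","brass_plate","black_plate","lever_knob","lever_pivot","foot","ring_centre","ring_tab","engraver"]
for n in names:
    rs=[]
    for c in ims:
        r=ctrl.place_of(c,n)
        if r: print(n,c,np.array(r[0]["position"]),round(r[0]["confidence"],2)); 
        if r and r[0]["confidence"]>.4: rs.append(ray(ims[c],r[0]["position"]))
    if len(rs)>1: print("   ",*tri(rs))
E
```

```text
pics
{'clock': 0.0, 'qpos': array([-1.4,  0.6,  0. ,  1.5, -0. ,  1. , -0. ]), 'qd': array([ 0., -0.,  0., -0., -0.,  0.,  0.]), 'tau': array([  0. , -56.3,   1.2, -19.3,   0. ,   0. ,   0. ]), 'eef_pos': array([153.5, 631. , 230.4]), 'tool_rot': array([-3.1,  0. ,  2.9]), 'force': array([0.3, 0.2, 0.4]), 'torque': array([-0.,  0.,  0.]), 'gripper_force': 0.0, 'width': 85.50860765461096}
scene [[  -0.2   -0.8    0.6 1243.7]
 [   1.    -0.1    0.1  -18.4]
 [  -0.     0.6    0.8 1079.5]] {'img', 'intrinsics', 'extrinsics'}
top [[  -0.     1.    -0.1  444.9]
 [  -1.    -0.    -0.  -138.9]
 [  -0.     0.1    1.   970.1]] {'img', 'intrinsics', 'extrinsics'}
wrist [[  0.2  -0.9  -0.3  77.5]
 [  1.    0.2   0.1 649.5]
 [ -0.   -0.3   1.  372.2]] {'img', 'intrinsics', 'extrinsics'}
plate_seat scene [226.4 262.6] 0.86
plate_seat top [204.4 392.8] 0.7
    [ 573.  -283.9   44.8] [np.float64(1.2897026802176492), np.float64(1.2897026802177975)]
brass_plate scene [221.9 355.1] 0.57
brass_plate top [244.  286.9] 0.61
    [487.7 -46.1   0.8] [np.float64(2.208533893500449), np.float64(2.2085338935004
[... 174 characters left out ...]
float64(3.142427721045025)]
lever_pivot scene [240.9 252.4] 0.81
lever_pivot top [159.7 394.2] 0.75
    [ 659.8 -280.4  109.5] [np.float64(0.18795813838440434), np.float64(0.18795813838431574)]
foot scene [224.3 354.9] 0.59
ring_centre scene [228.5 260.7] 0.74
ring_centre top [166.3 423.8] 0.62
    [ 635.5 -298.7  138.1] [np.float64(35.83861412792098), np.float64(35.83861412792105)]
ring_tab scene [203.2 236.4] 0.63
ring_tab top [189.7 424.8] 0.69
    [ 587.5 -332.8  152.8] [np.float64(0.6021294263033877), np.float64(0.6021294263032468)]
engraver scene [254.  243.6] 0.72
engraver top [186.1 408. ] 0.72
    [ 626.1 -330.4  -19.4] [np.float64(2.536120330336577), np.float64(2.5361203303364612)]
```

View pics/scene0.png

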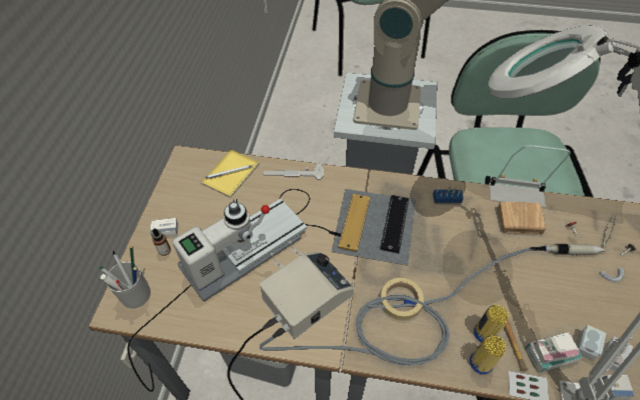

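View pics/top0.png

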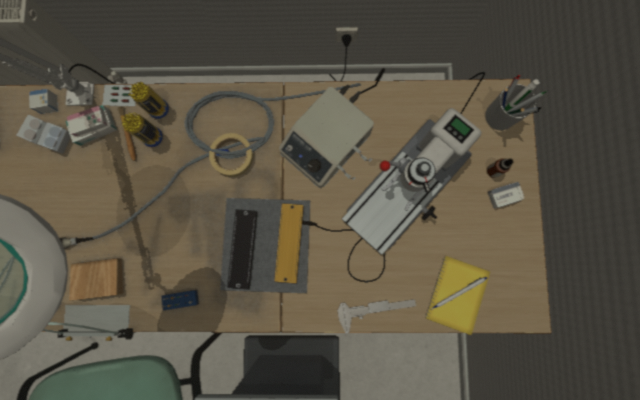

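The scene view shows the brass plate at about (222,355), the black one beside it at (223,395), and the machine from (215,275) to (260,205) with its red knob at (209,265). The top view shows brass at (244,288), black at (249,243), and the machine running from lower left to upper right. A ring-shaped lamp stands on the left, so I'll locate that and refine the poses.

Run:
```python
from h import *
np.set_printoptions(precision=1,suppress=True)
s=ctrl.read_state()
S=ctrl.get_image("scene");T=ctrl.get_image("top")
print("tcp proj",proj(S,s["eef_pos"]),proj(T,s["eef_pos"]))
print("base 0,0,600",proj(S,[0,0,600]))
print("lamp",tri([ray(S,(65,545)),ray(T,(275,-5))]))
for n in ("brass_plate","black_plate"):
  for c,im in (("scene",S),("top",T)):
    for z in (15,):
      r=ctrl.trace(c,n)
      for q in r[:2]:
        cs,_=cv2.findContours(q["mask"].astype(np.uint8),cv2.RETR_EXTERNAL,cv2.CHAIN_APPROX_NONE)
        k=max(cs,key=cv2.contourArea)[:,0,:]
        P=np.array([atz(im,(p[1],p[0]),z)[:2] for p in k],np.float32)
        print(n,c,round(q["confidence"],2),cv2.minAreaRect(P))
for n in ("engraver",):
  r=ctrl.trace("top",n)
  print([ (q["confidence"],q["position"],q["mask"].sum()) for q in r])
```

```text
tcp proj (np.float64(102.61994201304574), np.float64(635.8526986228242)) (np.float64(435.8935065870189), np.float64(-124.23013534508387))
base 0,0,600 (np.float64(-94.10579793177364), np.float64(416.751627516064))
lamp (array([428.1, 262.5, 497.2]), [np.float64(16.26135426896858), np.float64(16.261354268968514)])
brass_plate scene 0.55 ((496.66131591796875, -50.33860397338867), (49.594139099121094, 184.74208068847656), 85.93067169189453)
brass_plate top 0.86 ((491.61480712890625, -48.57339859008789), (50.97758483886719, 181.21368408203125), 85.25847625732422)
brass_plate top 0.74 ((654.0789184570312, -359.122314453125), (72.26451110839844, 63.960182189941406), 53.75209045410156)
black_plate scene 0.62 ((482.55517578125, 58.28980255126953), (49.609474182128906, 183.5237274169922), 85.49517822265625)
black_plate top 0.84 ((476.887939453125, 57.85028839111328), (55.243507385253906, 183.73831176757812), 84.51202392578125)
[(0.84, [179.0, 411.9], np.int64(8589))]
```

View pics/wrist0.png

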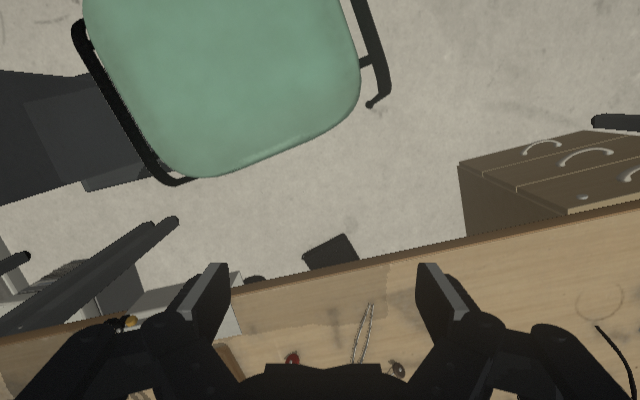

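Ring lamp: around (428, 262, 497), between the start position and the work. Before sweeping across I need its extent and where its support arm runs.

```bash
python3 - <<'E'
import cv2,numpy as np
s=cv2.imread("pics/scene0.png");t=cv2.imread("pics/top0.png")
a=cv2.resize(s[0:200,440:640],(400,400),interpolation=2)
b=cv2.resize(s[200:400,540:640],(200,400),interpolation=2)
c=cv2.resize(t[:,0:160],(200,500),interpolation=2)
o=np.zeros((500,800,3),np.uint8);o[:400,:400]=a;o[:400,400:600]=b;o[:500,600:]=c
cv2.imwrite("pics/c1.png",o)
E
python3 -c "
from h import *
s=ctrl.read_state();print(s['qpos'],s['tool_rot'])
im=ctrl.get_image('top');print(im['intrinsics'],im['extrinsics']);im=ctrl.get_image('scene');print(im['intrinsics'],im['extrinsics'])
import cell;print(dir(ctrl))"
```

```text
[-1.39781076  0.62839731  0.03848166  1.51736348 -0.02700266  0.99630833
 -0.01996304] [ 3.14155237e+00 -5.08055216e-05  2.90283326e+00]
[[415.04116361   0.         316.86820341]
 [  0.         415.04116361 199.53819646]
 [  0.           0.           1.        ]] [[-1.01644054e-03  9.88732446e-01 -1.49690067e-01  4.44940513e+02]
 [-9.99660470e-01 -4.90209250e-03 -2.55912937e-02 -1.38920423e+02]
 [-2.60367370e-02  1.49613231e-01  9.88401725e-01  9.70054070e+02]
 [ 0.00000000e+00  0.00000000e+00  0.00000000e+00  1.00000000e+00]]
[[481.15435371   0.         316.15718062]
 [  0.         481.15435371 206.33634873]
 [  0.           0.           1.        ]] [[-1.70034670e-01 -7.91133197e-01  5.87534234e-01  1.24368881e+03]
 [ 9.85415553e-01 -1.32473311e-01  1.06803606e-01 -1.83670504e+01]
 [-6.66327258e-03  5.97125688e-01  8.02120012e-01  1.07946543e+03]
 [ 0.00000000e+00  0.00000000e+00  0.00000000e+00  1.00000000e+00]]
['MotionError', '__class__', '__delattr__', '__dict__', '__dir__', '__doc__', '__eq__', '__format__', '__ge__', '__getattribute__', '__getstate__', '__gt__', '__hash__', '__init__', '__init_subclass__', '__le__', '__lt__', '__module__', '__ne__', '__new__', '__reduce__', '__reduce_ex__', '__repr__', '__setattr__', '__sizeof__', '__str__', '__subclasshook__', '__weakref__', 'find_in', 'finish_job', 'get_image', 'place_of', 'read_state', 'trace']
```

View pics/c1.png

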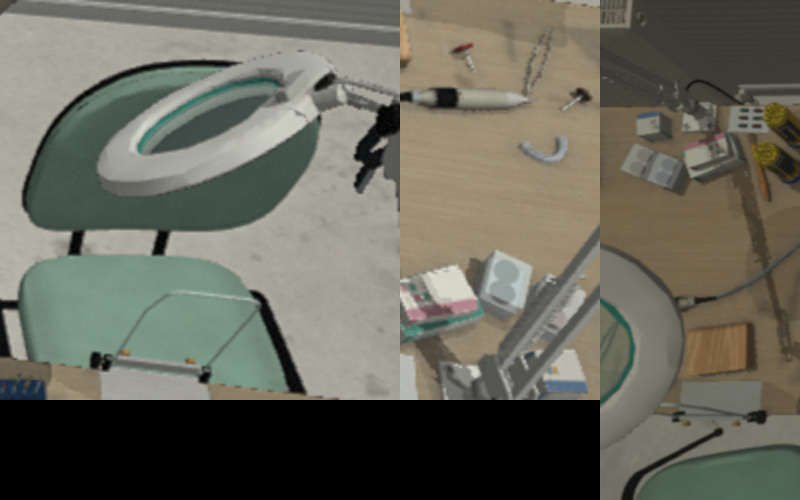

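Run:
```python
from h import *
np.set_printoptions(precision=1,suppress=True)
S=ctrl.get_image("scene");T=ctrl.get_image("top")
so=np.array([(490,82),(507,55),(540,37),(575,26),(602,29),(606,40),(590,62),(565,80),(535,94),(510,97),(495,92)],float)
to=np.array([(0,198),(32,212),(56,240),(68,276),(58,312),(32,344),(4,360)],float)
a=np.linspace(0,2*np.pi,240)
def circ(p):
    r=R.from_rotvec([p[3],p[4],0]).as_matrix();return p[:3]+p[5]*(np.outer(np.cos(a),r[:,0])+np.outer(np.sin(a),r[:,1]))
def f(p):
    C=circ(p);e=[]
    for im,o in ((S,so),(T,to)):
        q=np.array([proj(im,c)[::-1] for c in C]);e+=[np.min(np.hypot(*(q-k).T)) for k in o]
    return e
for g in ([400,262,500,0.3,0,90],[400,262,500,-.3,0,90],[400,262,500,0,.4,90],[400,300,500,0,-.4,90]):
    r=least_squares(f,g,x_scale=[50,50,50,.3,.3,30]);C=circ(r.x);i=[C[:,k].argmin() for k in range(3)]+[C[:,k].argmax() for k in range(3)]
    print(r.cost,r.x);print(C[i])
```

```text
10.104760879423777 [420.8 270.3 513.3   0.6  -0.2 104.2]
[[318.3 282.  498.8]
 [434.5 186.9 452.3]
 [397.  192.6 448. ]
 [523.3 259.6 528.7]
 [405.7 353.6 574.1]
 [443.2 348.3 578.6]]
10.104760882930542 [420.8 270.3 513.3   0.6  -0.2 104.2]
[[318.3 282.  498.8]
 [434.5 186.9 452.3]
 [397.  192.6 448. ]
 [523.3 259.6 528.7]
 [405.7 353.6 574.1]
 [443.2 348.3 578.6]]
10.104022513818757 [420.  270.6 513.6   0.6  -0.2 104.2]
[[317.3 281.9 500.3]
 [433.3 187.3 452.4]
 [398.4 192.1 448.6]
 [522.7 260.4 527.7]
 [408.1 353.9 575. ]
 [443.  348.8 578.5]]
10.104022591250798 [420.  270.6 513.6   0.6  -0.2 104.2]
[[317.3 281.9 500.3]
 [433.3 187.3 452.4]
 [398.4 192.1 448.6]
 [522.7 260.4 527.7]
 [408.1 353.9 575. ]
 [443.  348.8 578.5]]
```

```bash
python3 - <<'E'
from h import *
np.set_printoptions(precision=1,suppress=True)
S=ctrl.get_image("scene");T=ctrl.get_image("top")
def pl(im,a,b):
    o,d1=ray(im,(a[1],a[0]));_,d2=ray(im,(b[1],b[0]));n=np.cross(d1,d2);n/=np.linalg.norm(n);return n,n@o
n1,c1=pl(S,(596,381),(640,335));n2,c2=pl(T,(0,36),(72,84));n3,c3=pl(S,(605,44),(639,52))
print("base",atz(S,(385,594),0),atz(T,(90,78),0))
d=np.cross(n1,n2);d/=np.linalg.norm(d);print("lower dir",d*np.sign(d[2]))
p=np.linalg.solve([n1,n2,d],[c1,c2,0]);
for z in (0,200,400,600,800): print(p+d*(z-p[2])/d[2])
print("elbow",np.linalg.solve([n1,n2,n3],[c1,c2,c3]))
E
python3 -m crank '[[[0,0,-1,0],[0,0,-1,0],[0,0,-1,0],[0,0,-1,0]]]' -1
python3 -c "
from h import *
s=ctrl.read_state();print(s['qpos'],s['eef_pos'],s['tool_rot']);im=ctrl.get_image('wrist');save(im,'w1.png')"
```

```text
base [832.  518.8   0. ] [872.1 483.9   0. ]
lower dir [-0.1 -0.1  1. ]
[872.7 477.4   0. ]
[859.1 462.5 200. ]
[845.5 447.7 400. ]
[831.9 432.8 600. ]
[818.3 417.9 800. ]
elbow [820.1 419.8 774.3]
clock: 2.48
eef_pos: [153.7, 631.4, 332.4]
tool_rot: [-3.141, -0.0, 2.903]
force: [-0.5, 0.5, -0.3]
width: 85.4
gripper_force: 0.0
[-1.40136604  0.54681928  0.04536811  1.37677926 -0.02513603  1.21878317
 -0.02196218] [153.69822056 631.3883562  332.42379222] [-3.14136286e+00 -3.08879964e-06  2.90276671e+00]
```

```bash
python3 -m crank '[[[0,0,-1,0],[0,0,-1,0],[0,0,-1,0],[0,-0.8,-1,0],[0,-1,-0.9,0],[0,-1,-0.9,0],[0,-1,-0.9,0],[0,-1,-0.9,0],[0,-1,-0.9,0],[0,-1,-0.9,0],[0,-1,-0.9,0],[0,-1,-0.9,0]]]' -1
python3 -c "
from h import *
s=ctrl.read_state();print(s['qpos'],s['eef_pos'],s['tool_rot']);im=ctrl.get_image('wrist');save(im,'w2.png')"
```

```text
clock: 3.53
eef_pos: [101.4, 416.3, 612.4]
tool_rot: [3.141, -0.0, 2.903]
force: [0.7, 1.3, 0.4]
width: 85.2
gripper_force: 0.0
[-1.43801938  0.09180861  0.04725527  1.29671943 -0.00446753  1.75263188
 -0.05987301] [101.40218532 416.3069568  612.42732774] [ 3.14106444e+00 -9.44683487e-05  2.90269638e+00]
```

View pics/w2.png

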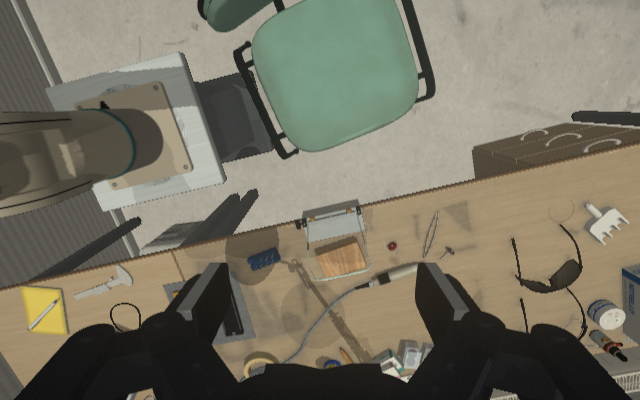

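Wrist view from (101,416,612): the robot base is on the left, the chair is below and the desk edge runs across. No lamp appears in front of the camera. I'll check where my lamp fit should project in this picture.

Run:
```python
from h import *
im=ctrl.get_image("wrist")
print(im["extrinsics"][:3,3])
for p in ([421,270,513],[318,282,499],[434,187,452],[523,260,529],[420,350,577],[420,270,0]): print(p,[round(float(v)) for v in proj(im,p)], (im["extrinsics"][:3,:3].T@(np.array(p)-im["extrinsics"][:3,3]))[2].round())
```

```text
[ 24.51668663 430.56655403 759.94834244]
[421, 270, 513] [495, 266] -363.0
[318, 282, 499] [415, 251] -345.0
[434, 187, 452] [459, 216] -430.0
[523, 260, 529] [569, 280] -378.0
[420, 350, 577] [560, 337] -296.0
[420, 270, 0] [269, 297] -852.0
```

```bash
python3 -m crank '[[[0,0,-1,0],[0,0,-1,0],[-0.87,-0.21,0,0],[-0.87,-0.21,0,0],[-0.87,-0.21,0,0],[-0.87,-0.21,0,0],[-0.87,-0.21,0,0],[-0.87,-0.21,0,0],[-0.87,-0.21,0,0],[-0.83,-0.5,0,0],[-0.83,-0.5,0,0],[-0.83,-0.5,0,0]]]' -1
python3 -c "
from h import *
s=ctrl.read_state();print(s['qpos'],s['eef_pos'],s['tool_rot'],s['force'])"
```

```text
clock: 4.63
eef_pos: [293.6, 294.5, 660.4]
tool_rot: [-3.141, -0.0, 2.903]
force: [0.8, 1.5, -0.3]
width: 85.4
gripper_force: 0.0
[-1.0827892   0.09150263  0.26977516  1.17148786 -0.02529934  1.8828541
  0.51017352] [293.64631311 294.51221345 660.40278895] [-3.14054011e+00 -2.79841965e-04  2.90280202e+00] [ 0.7646809   1.51504437 -0.3139482 ]
```

```bash
python3 -m crank '[[[-0.83,-0.5,0,0],[-0.83,-0.5,0,0],[-0.83,-0.5,0,0],[-0.61,-0.76,0,0],[-0.61,-0.76,0,0],[-0.61,-0.76,0,0],[-0.61,-0.76,0,0],[-0.61,-0.76,0,0],[-0.61,-0.76,0,0],[-0.4,-0.81,0,0],[-0.4,-0.81,0,0],[-0.4,-0.81,0,0]]]' -1
python3 -c "
from h import *
s=ctrl.read_state();print(s['qpos'],s['eef_pos'],s['tool_rot'],s['force'])"
```

```text
clock: 5.63
eef_pos: [421.5, 44.3, 660.5]
tool_rot: [-3.141, -0.001, 2.903]
force: [0.1, 0.8, 0.1]
width: 85.0
gripper_force: 0.0
[-0.61841681  0.11416561  0.54858816  1.1594389  -0.06195519  1.88480331
  1.24000748] [421.52894194  44.27916221 660.48954894] [-3.14087145e+00 -5.46197349e-04  2.90264852e+00] [0.11965202 0.81140303 0.12500112]
```

```bash
python3 -m crank '[[[-0.4,-0.8,0.3,0],[-0.4,-0.8,0.3,0],[-0.4,-0.8,0.3,0],[-0.4,-0.8,0.3,0],[-0.15,0.03,0.95,0],[-0.15,0.03,0.95,0],[-0.15,0.03,0.95,0],[-0.15,0.03,0.95,0],[-0.15,0.03,0.95,0],[-0.15,0.03,0.95,0],[-0.15,0.03,0.95,0],[-0.15,0.03,0.95,0]]]' -1
python3 -m crank '[[[-0.15,0.03,0.95,-1],[-0.15,0.03,0.95,-1],[-0.15,0.03,0.95,0],[-0.15,0.03,0.95,0],[-0.15,0.03,0.95,0],[-0.15,0.03,0.95,0],[-0.15,0.03,0.95,0],[-0.15,0.03,0.95,0],[0,0,0,0]]]' -1
cat > w.py <<'E'
from h import *
np.set_printoptions(precision=3,suppress=True)
def rect(c,im,n,z):
    out=[]
    for q in ctrl.trace(c,n)[:1]:
        cs,_=cv2.findContours(q["mask"].astype(np.uint8),cv2.RETR_EXTERNAL,cv2.CHAIN_APPROX_NONE)
        k=max(cs,key=cv2.contourArea)[:,0,:]
        P=np.array([atz(im,(p[1],p[0]),z)[:2] for p in k],np.float32)
        out.append((round(q["confidence"],2),k.min(0),k.max(0),cv2.minAreaRect(P)))
    return out
E
python3 - <<'E'
from w import *
s=ctrl.read_state();print(s['qpos'],s['eef_pos'],s['tool_rot'],s['force'])
im=ctrl.get_image("wrist");save(im,"w3.png")
for z in (10,15,20): print(z,rect("wrist",im,"brass_plate",z))
print(rect("wrist",im,"black_plate",15))
E
```

```text
clock: 6.63
eef_pos: [471.5, -43.2, 439.3]
tool_rot: [-3.141, -0.001, 2.903]
force: [-0.1, 0.2, -0.0]
width: 85.3
gripper_force: 0.0
clock: 7.38
eef_pos: [499.3, -39.9, 246.7]
tool_rot: [-3.14, -0.009, 3.063]
force: [-0.2, 0.4, -0.1]
width: 85.3
gripper_force: 0.0
[-0.335  0.441  0.511  1.909 -0.274  0.87   1.809] [499.322 -39.86  246.728] [-3.14  -0.009  3.063] [-0.222  0.379 -0.067]
10 [(0.63, array([291,  87], dtype=int32), array([337, 237], dtype=int32), ((492.45330810546875, -49.7847900390625), (52.7173957824707, 180.56915283203125), 85.24061584472656))]
15 [(0.63, array([291,  87], dtype=int32), array([337, 237], dtype=int32), ((491.52996826171875, -49.57408142089844), (52.02212905883789, 178.18771362304688), 85.24061584472656))]
20 [(0.63, array([291,  87], dtype=int32), array([337, 237], dtype=int32), ((490.6064758300781, -49.363365173339844), (51.326873779296875, 175.80630493164062), 85.24061584472656))]
[(0.57, array([379,  65], dtype=int32), array([434, 220], dtype=int32), ((477.30316162109375, 56.92319107055664), (51.39693832397461, 177.49729919433594), 85.37309265136719))]
```

View pics/w3.png

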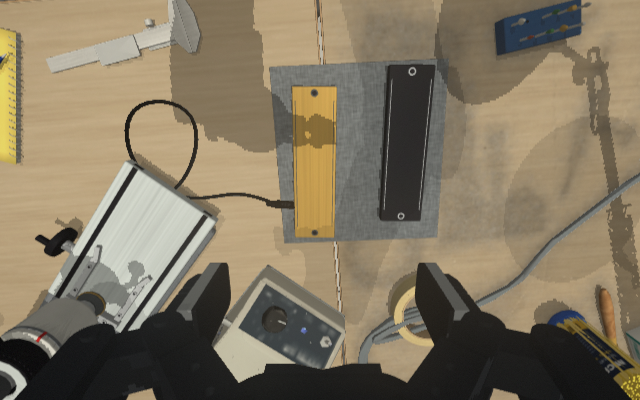

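The wrist picture shows brass at rows 87–237, cols 291–337, black beside it at cols 380–434, and the machine at lower left with a clear table. All views agree on the brass plate at (491.5, -49.5), long axis −4.7°. Next I'll fit the machine's pose from all detections together.

```bash
cat > fitm.py <<'E'
from w import *
M={"engraver":(0,0,0),"plate_seat":(-60,0,34),"lever_pivot":(0,58,120),"lever_knob":(-40.1,58,206.1),"ring_centre":(0,0,164),"ring_tab":(-13.8,-35.4,162),"foot":(0,0,60)}
def world(p,m): 
    c,s=np.cos(p[2]),np.sin(p[2]);return np.array([p[0]+c*m[0]-s*m[1],p[1]+s*m[0]+c*m[1],m[2]])
def fit(cams=("wrist","top","scene"),g=(635,-300,-0.8),names=M,ver=True):
    obs=[]
    for c in cams:
        im=ctrl.get_image(c)
        for n in names:
            r=ctrl.place_of(c,n)
            if r and r[0]["confidence"]>.45: obs.append((c,im,n,r[0]["position"],r[0]["confidence"]))
    def res(p):
        e=[]
        for c,im,n,q,k in obs:
            o,d=ray(im,q);w=world(p,M[n]);e.append((np.eye(3)-np.outer(d,d))@(w-o))
        return np.concatenate(e)
    b=least_squares(res,g,loss="soft_l1",f_scale=3,x_scale=[10,10,.1])
    if ver:
        for (c,im,n,q,k),e in zip(obs,res(b.x).reshape(-1,3)): print(c,n,round(k,2),e.round(1))
    print("machine",b.x);return b.x,obs
if __name__=="__main__":
    import sys
    fit(sys.argv[1:] or ("wrist","top","scene"))
E
python3 fitm.py
```

```text
wrist engraver 0.93 [ 1.6  1.8 -0.5]
wrist plate_seat 0.95 [-3.9 -1.2 -0.9]
wrist ring_centre 0.86 [ 1.7 -0.   1.5]
wrist foot 0.85 [4.5 0.3 2.4]
top engraver 0.82 [-3.4  5.5 -1.7]
top plate_seat 0.95 [-3.9 -0.8 -0.4]
top lever_pivot 0.74 [-2.1  7.3 -1.8]
top lever_knob 0.77 [ 9.2 -2.1  2.4]
top ring_centre 0.94 [-3.   5.7 -2. ]
top ring_tab 0.75 [-2.7 -2.7  0.2]
scene engraver 0.85 [-0.2 -2.6  0.8]
scene plate_seat 0.79 [ 6.7  3.  -5.1]
scene lever_pivot 0.97 [-5.1 -2.4  3.7]
scene lever_knob 0.74 [  4.9 -10.   -0.9]
scene ring_centre 0.57 [ 2.1  6.8 -3.7]
scene ring_tab 0.75 [ 0.8 -4.   0.8]
machine [ 624.278 -321.706   -0.705]
```

```bash
python3 -m crank '[[[0.26,-0.05,0.9,0],[0.26,-0.05,0.9,0],[0.26,-0.05,0.9,0],[0.26,-0.05,0.9,0],[0.26,-0.05,0.9,0],[0.26,-0.05,0.9,0],[0.26,-0.05,0.9,0],[0.26,-0.05,0.9,0],[0,0,0.6,0],[0,0,0,0]]]' -1
python3 -c "
from w import *
s=ctrl.read_state();print(s['qpos'],s['eef_pos'],s['tool_rot'],s['force'])"
```

```text
clock: 9.67
eef_pos: [447.3, -46.3, 54.1]
tool_rot: [3.141, -0.005, 3.062]
force: [-0.1, -0.9, -0.5]
width: 84.6
gripper_force: 0.0
[-0.118  0.692  0.234  2.203 -0.52   0.303  2.056] [447.297 -46.337  54.089] [ 3.141 -0.005  3.062] [-0.128 -0.895 -0.533]
```

```bash
python3 -m crank '[[[0,0,0.7,0],[0,0,0.7,0],[0,0,0.4,0],[0,0,0.3,0],[0,0,0,0]]]' -1
python3 -c "
from w import *
s=ctrl.read_state();print(s['qpos'],s['eef_pos'],s['tool_rot'],s['force'])"
```

```text
clock: 10.08
eef_pos: [449.6, -46.2, 3.3]
tool_rot: [-3.141, -0.0, 3.063]
force: [0.5, 0.6, 0.3]
width: 85.3
gripper_force: 0.0
[-0.144  0.811  0.274  2.214 -0.976  0.239  2.502] [449.623 -46.207   3.339] [-3.141 -0.     3.063] [0.54  0.605 0.321]
```

```bash
python3 -m crank '[[[0,0,0,0],[0,0,0,0],[0,0,0,0],[0,0,0,0],[0,0,0,0],[0,0,0,0]]]' 1; python3 -m crank '[[[0,0,0,0],[0,0,0,0],[0,0,0,0]]]'
```

```text
clock: 10.58
eef_pos: [449.9, -46.2, 5.1]
tool_rot: [3.141, 0.002, 3.063]
force: [-1.5, 0.0, 7.8]
width: 48.1
gripper_force: 61.2
clock: 10.83
eef_pos: [449.9, -46.2, 5.1]
tool_rot: [3.141, 0.002, 3.063]
force: [-0.2, 1.1, 9.0]
width: 47.9
gripper_force: 61.2
```

```bash
python3 -m crank '[[[0,0,-0.5,0],[0,0,-1,0],[0,0,-1,0],[0,0,-1,0],[0,0,-1,0],[0,0,-1,0],[0,0,-0.6,0],[0,0,0,0]]]'
python3 - <<'E'
from fitm import *
s=ctrl.read_state();print(s['qpos'],s['eef_pos'],s['tool_rot'],s['force'],s["width"])
im=ctrl.get_image("wrist");save(im,"w4.png")
p,_=fit(("wrist",),g=(624,-322,-.705))
p,_=fit(g=(624,-322,-.705),ver=False)
E
```

```text
clock: 11.5
eef_pos: [450.5, -46.6, 159.0]
tool_rot: [3.141, 0.005, 3.063]
force: [-0.1, 0.3, -3.8]
width: 48.0
gripper_force: 63.4
[-0.449  0.571  0.724  2.141 -0.636  0.649  2.213] [450.532 -46.601 158.968] [3.141 0.005 3.063] [-0.107  0.282 -3.769] 48.03833745795077
wrist engraver 0.88 [ 0.7 -0.4  1. ]
wrist plate_seat 0.67 [-1.5  1.6 -2.7]
wrist foot 0.69 [ 0.7 -0.9  1.8]
machine [ 620.372 -324.471   -0.795]
machine [ 619.785 -322.844   -0.78 ]
```

View pics/w4.png

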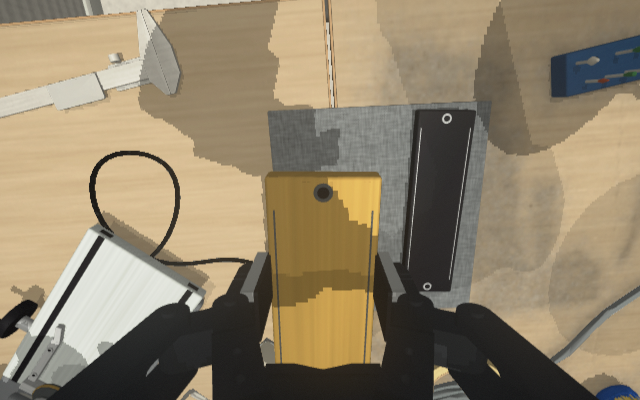

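The picture shows the plate firmly held (cols 265–380, straight in the fingers) and black plate untouched at right. The camera can't see the machine ahead once the tool is aligned with it. So I'll look from above and beyond it first.

```bash
python3 -m crank '[[[-0.4,-0.27,-0.68,0],[-0.81,-0.55,-0.68,0],[-0.81,-0.55,-0.68,0],[-0.81,-0.55,-0.68,0],[-0.81,-0.55,-0.68,0],[-0.81,-0.55,-0.68,0],[-0.81,-0.55,-0.68,0],[-0.81,-0.55,-0.68,0],[-0.81,-0.55,-0.68,0],[-0.81,-0.55,-0.68,0],[-0.4,-0.28,0,0],[0,0,0,0]]]'
python3 - <<'E'
from fitm import *
s=ctrl.read_state();print(s['qpos'],s['eef_pos'],s['tool_rot'],s['force'],s["width"])
im=ctrl.get_image("wrist");save(im,"w5.png")
p,_=fit(("wrist",),g=(624,-322,-.75))
p,_=fit(g=(624,-322,-.75),ver=False)
g=cv2.cvtColor(im["img"],cv2.COLOR_RGB2GRAY)
L=cv2.createLineSegmentDetector().detect(g)[0][:,0]
for x1,y1,x2,y2 in L:
    a,b=atz(im,(y1,x1),34),atz(im,(y2,x2),34);l=np.hypot(*(a-b)[:2])
    if l<50: continue
    th=(np.degrees(np.arctan2(*(b-a)[1::-1]))+90)%180-90
    c,sn=np.cos(p[2]),np.sin(p[2]);f=lambda q:((q[0]-p[0])*c+(q[1]-p[1])*sn,-(q[0]-p[0])*sn+(q[1]-p[1])*c)
    if abs(f(a)[1])<150 and abs(f(b)[1])<150: print([int(v) for v in (x1,y1,x2,y2)],round(l),round(np.radians(th),3),np.round([*f(a),*f(b)]))
E
```

```text
clock: 14.15
eef_pos: [641.4, -202.2, 326.5]
tool_rot: [-3.139, 0.002, 3.061]
force: [-1.4, -0.2, -3.3]
width: 48.2
gripper_force: 63.4
[-0.143  0.698  0.804  1.331 -0.497  1.314  2.155] [ 641.395 -202.201  326.499] [-3.139  0.002  3.061] [-1.406 -0.203 -3.347] 48.19797573845879
wrist engraver 0.63 [1.9 0.5 0.1]
wrist plate_seat 0.95 [-3.8  1.7 -0.5]
wrist lever_pivot 0.93 [-0.9  1.1 -0.5]
wrist lever_knob 0.9 [ 5.2 -1.1  1.5]
wrist ring_centre 0.95 [-2.   0.6 -0.7]
wrist ring_tab 0.58 [ 0.6 -3.7  1.7]
machine [ 622.343 -319.652   -0.715]
machine [ 620.733 -321.746   -0.749]
[116, 259, 133, 233] 54 -0.74 [244. -51. 191. -51.]
[173, 259, 155, 284] 55 -0.735 [191.  17. 245.  17.]
[196, 141, 225, 97] 71 -0.739 [ 17. -49. -54. -49.]
[329, 74, 282, 35] 73 0.837 [-158.   39. -157.  -34.]
[133, 233, 173, 258] 67 0.835 [190. -51. 189.  15.]
[154, 283, 117, 260] 64 0.833 [244.  15. 245. -49.]
[253, 183, 299, 118] 110 -0.737 [ 18.  43. -92.  42.]
[225, 293, 238, 267] 52 -0.569 [191. 110. 140. 100.]
[116, 195, 86, 208] 50 -1.238 [ 153.  -98.  197. -122.]
[119, 267, 165, 292] 77 0.877 [253. -42.
[... 1078 characters left out ...]
  137.]
[28, 322, 60, 303] 69 -1.121 [ 434. -110.  370.  -85.]
[135, 280, 102, 314] 90 -0.876 [258. -12. 347. -23.]
[184, 242, 216, 199] 86 -0.758 [155.  16.  70.  16.]
[394, 68, 395, 0] 74 -0.035 [-214.   98. -270.   50.]
[253, 289, 266, 254] 66 -0.449 [159. 141.  96. 121.]
[261, 199, 216, 261] 122 -0.729 [ 31.  67. 153.  69.]
[167, 290, 190, 261] 66 -0.77 [243.  36. 178.  38.]
[251, 263, 239, 291] 53 -0.514 [123. 113. 174. 125.]
[143, 196, 161, 167] 54 -0.734 [131. -67.  77. -68.]
[50, 304, 26, 318] 52 -1.133 [ 381.  -97.  429. -116.]
[70, 280, 25, 295] 82 -1.32 [ 320.  -90.  389. -134.]
[148, 199, 166, 171] 52 -0.73 [130. -59.  78. -60.]
[324, 176, 266, 176] 80 1.498 [-51. 115.  -2.  53.]
```

View pics/w5.png

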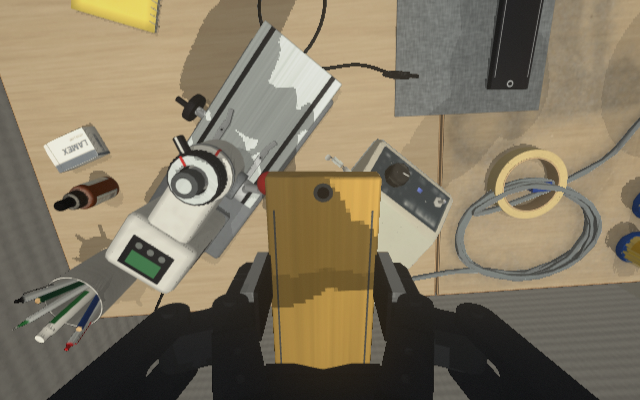

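The view shows the table top from (263,20) to (339,84), the ring at (185,185), and the knob at (265,182) just beside the plate. Line detections give a machine yaw of −0.736, and the table edges put its origin near (624, −324.6).

```bash
python3 -c "
from w import *
im=ctrl.get_image('wrist');s=ctrl.read_state()
Rm=R.from_euler('xyz',s['tool_rot']).as_matrix()
for px in ((174,270),(174,322),(174,376)): print(Rm.T@(atz(im,px,s['eef_pos'][2]+10)-s['eef_pos']))
"
python3 -m crank '[[[0.46,-0.02,0,0],[0.93,-0.02,0,0],[0.93,-0.02,0,0],[0.93,-0.02,0,0],[0.93,-0.02,0,0],[0.93,-0.02,0,0],[0.93,-0.02,0,0],[0.5,-0.02,0,0],[0,0,0,0.8],[0,0,0,0.8],[0,0,0,0.8],[0,0,0,0.8]]]'
python3 -m crank '[[[0,0,0,0.8],[0,0,0,0.8],[0,0,0,0.8],[0,0,0,0.8],[0,0,0,0.8],[0,0,0,0.8],[0,0,0,0.2],[0,0,0,0],[0,0,0,0]]]'
python3 -c "
from w import *
s=ctrl.read_state();print(s['qpos'],s['eef_pos'],s['tool_rot'],s['force'],s['width'])"
```

```text
[ 49.652 -22.158  -9.998]
[49.647 -0.38  -9.998]
[49.642 22.235 -9.998]
clock: 16.85
eef_pos: [476.6, -190.6, 326.7]
tool_rot: [3.141, 0.001, 2.803]
force: [-0.6, -0.2, -2.6]
width: 48.5
gripper_force: 63.4
clock: 17.6
eef_pos: [476.7, -190.4, 326.4]
tool_rot: [3.141, 0.0, 2.408]
force: [0.5, 0.1, -2.5]
width: 48.1
gripper_force: 63.4
[-0.369  0.512  1.082  1.777 -0.493  1.155  1.706] [ 476.686 -190.437  326.387] [3.141 0.    2.408] [ 0.504  0.128 -2.518] 48.081806766491894
```

```bash
python3 -m crank '[[[0,0,0.5,0],[0,0,1,0],[0,0,1,0],[0,0,1,0],[0,0,1,0],[0,0,1,0],[0,0,1,0],[0,0,1,0],[0,0,1,0],[0,0,0.5,0],[0,0,0,0]]]'
cat > ms.py <<'E'
from w import *
P=(624.1,-324.6,-.736)
def mach(p):
    c,s=np.cos(P[2]),np.sin(P[2]);dx,dy=p[0]-P[0],p[1]-P[1];return np.array([dx*c+dy*s,-dx*s+dy*c,p[2]])
s=ctrl.read_state();print('q',s['qpos'],'tcp',s['eef_pos'],'mach',mach(s['eef_pos']),'rot',s['tool_rot'],'F',s['force'],s['width'],s['clock'])
c,sn=np.cos(P[2]),np.sin(P[2]);f=s['force'];print('F mach',f[0]*c+f[1]*sn,-f[0]*sn+f[1]*c,f[2])
E
python3 ms.py
```

```text
clock: 18.52
eef_pos: [475.4, -189.6, 99.2]
tool_rot: [-3.14, -0.004, 2.408]
force: [0.2, -0.4, -3.1]
width: 47.5
gripper_force: 63.4
q [-0.151  0.776  0.762  2.027 -0.854  0.696  2.007] tcp [ 475.433 -189.631   99.218] mach [-200.795    0.23    99.218] rot [-3.14  -0.004  2.408] F [ 0.217 -0.366 -3.053] 47.47281515467849 18.5167
F mach 0.40594594837666076 -0.1256158115922962 -3.052628853502449
```

```bash
python3 -m crank '[[[0,0,0.8,0],[0,0,0.8,0],[0,0,0.4,0],[0,0,0,0],[0,0,0,0]]]'
python3 ms.py
python3 - <<'E'
from fitm import *
from ms import mach
for c in ("top","scene"):
    im=ctrl.get_image(c)
    if c=="top": save(im,"t6.png")
    for q in ctrl.trace(c,"brass_plate")[:2]:
        ys,xs=np.nonzero(q["mask"]);W=np.array([mach(atz(im,(y,x),58))[:2] for y,x in zip(ys,xs)],np.float32)
        print(c,round(q["confidence"],2),cv2.minAreaRect(W))
    r=ctrl.place_of(c,"plate_seat");print([(k["confidence"],mach(atz(im,k["position"],34))) for k in r[:1]])
    g=cv2.cvtColor(im["img"],cv2.COLOR_RGB2GRAY)
    for x1,y1,x2,y2 in cv2.createLineSegmentDetector().detect(g)[0][:,0]:
        a,b=mach(atz(im,(y1,x1),34)),mach(atz(im,(y2,x2),34))
        if np.hypot(*(a-b)[:2])>35 and abs(a[1])<75 and abs(b[1])<75 and -200<a[0]<80: print("  ",a[:2],b[:2])
E
```

```text
clock: 18.93
eef_pos: [477.1, -190.9, 52.1]
tool_rot: [3.141, 0.001, 2.407]
force: [0.7, 0.2, -2.1]
width: 48.1
gripper_force: 63.4
q [-0.094  0.839  0.667  2.047 -0.955  0.599  2.089] tcp [ 477.097 -190.921   52.058] mach [-198.695    0.39    52.058] rot [3.141 0.001 2.407] F [ 0.709  0.233 -2.128] 48.05985712971559 18.9333
F mach 0.36929069610825316 0.6489052209812468 -2.128434357587156
q [-0.094  0.839  0.667  2.047 -0.955  0.599  2.089] tcp [ 477.097 -190.921   52.058] mach [-198.695    0.39    52.058] rot [3.141 0.001 2.407] F [ 0.709  0.233 -2.128] 48.05985712971559 18.9333
F mach 0.36929069610825316 0.6489052209812468 -2.128434357587156
top 0.69 ((-76.14131927490234, -13.898979187011719), (33.7706298828125, 21.10540199279785), 45.780914306640625)
[(0.59, array([-61.926,  -4.871,  34.   ]))]
   [ 48.28  -49.256] [-108.795  -48.686]
   [ 5.357 58.514] [-123.961   61.242]
   [10.407 43.359] [-90.505  42.977]
   [-112.392   51.15 ] [ 6.672 50.179]
   [-96.484 -41.374] [-31.591 -41.708]
   [-109.834  -58.382] [-26.611 -58.379]
   [-14.414 -58.3  ] [ 45.103 -58.975]
   [-29.431 -41.
[... 328 characters left out ...]
40234375, 2.3349876403808594), (143.7490692138672, 55.48292922973633), 0.07335195690393448)
[(0.73, array([-60.137,  -5.946,  34.   ]))]
   [-157.108   50.421] [49.944 49.84 ]
   [-122.715  -50.042] [-161.085  -49.51 ]
   [47.65  42.147] [-164.333   41.101]
   [29.355 63.113] [-36.582  62.184]
   [-50.208  60.732] [-88.469  61.839]
   [-18.638 -41.631] [-54.502 -51.965]
   [ 51.607 -10.357] [50.368 39.001]
   [-194.514  -42.042] [-217.387  -69.377]
   [-158.153   17.751] [-63.401  22.366]
   [-166.889  -40.892] [-126.195  -39.432]
   [-89.566  61.194] [-154.463   61.3  ]
   [ 61.234 -45.348] [ -5.083 -44.217]
   [-78.268   7.542] [-192.465    7.042]
   [-163.611  -72.69 ] [-207.609  -71.752]
```

```bash
python3 -m crank '[[[0,0,0.4,0],[0,-0.02,0.1,0],[0,0,0,0],[0,0,0,0]]]'; python3 ms.py;  python3 -m crank '[[[0,0,0.06,0],[0,0,0.06,0],[0,0,0,0]]]'; python3 ms.py
```

```text
clock: 19.57
eef_pos: [476.0, -190.8, 38.4]
tool_rot: [-3.141, -0.001, 2.407]
force: [0.4, -0.2, -3.0]
width: 48.0
gripper_force: 63.4
q [-0.076  0.857  0.638  2.052 -0.982  0.572  2.112] tcp [ 475.956 -190.812   38.393] mach [-199.614   -0.296   38.393] rot [-3.141 -0.001  2.407] F [ 0.409 -0.207 -3.013] 47.9664545873236 19.5667
F mach 0.44226019190999905 0.12128343947402431 -3.0130942086872174
clock: 19.82
eef_pos: [476.2, -191.0, 36.0]
tool_rot: [3.141, 0.0, 2.406]
force: [-1.1, 0.9, 1.9]
width: 48.2
gripper_force: 64.0
q [-0.072  0.859  0.632  2.052 -0.987  0.566  2.117] tcp [ 476.23  -191.009   35.953] mach [-199.279   -0.258   35.953] rot [3.141 0.    2.406] F [-1.057  0.911  1.936] 48.21065759939679 19.8167
F mach -1.394908094790595 -0.034053778614196895 1.9361236687218324
```

```bash
python3 -m crank '[[[-0.3,0,0,0],[-0.5,0,0,0],[-0.5,0,0,0],[-0.5,0,0,0],[-0.5,0,0,0],[-0.3,0,0,0],[0,0,0,0]]]'; python3 ms.py
```

```text
clock: 20.4
eef_pos: [526.1, -236.0, 36.2]
tool_rot: [-3.141, 0.003, 2.407]
force: [0.8, -1.3, 1.8]
width: 48.1
gripper_force: 63.9
q [-0.035  0.923  0.682  1.881 -0.918  0.684  2.048] tcp [ 526.083 -236.027   36.203] mach [-132.108   -0.154   36.203] rot [-3.141  0.003  2.407] F [ 0.834 -1.339  1.797] 48.14979555632487 20.4
F mach 1.517304274762934 -0.43256311061282393 1.7968528356846853
```

```bash
python3 -m crank '[[[-0.3,0,0,0],[-0.3,0,0,0],[-0.2,0,0,0],[-0.1,0,0,0],[0,0,0,0]]]'; python3 ms.py;  python3 -m crank '[[[-0.08,0,0,0],[-0.08,0,0,0],[0,0,0,0]]]'; python3 ms.py
```

```text
clock: 20.82
eef_pos: [539.8, -248.2, 36.2]
tool_rot: [3.141, -0.004, 2.407]
force: [-4.4, 4.8, 8.2]
width: 47.6
gripper_force: 64.7
q [-0.021  0.944  0.694  1.825 -0.898  0.727  2.025] tcp [ 539.846 -248.189   36.165] mach [-113.743    0.071   36.165] rot [ 3.141 -0.004  2.407] F [-4.368  4.828  8.172] 47.648170758362106 20.8167
F mach -6.478601361827674 0.6462873603135106 8.172076748291005
clock: 21.07
eef_pos: [542.1, -250.2, 36.2]
tool_rot: [3.14, -0.005, 2.407]
force: [-5.7, 5.4, 10.4]
width: 48.2
gripper_force: 64.9
q [-0.018  0.947  0.696  1.815 -0.895  0.734  2.021] tcp [ 542.13  -250.188   36.158] mach [-110.707    0.122   36.158] rot [ 3.14  -0.005  2.407] F [-5.739  5.434 10.379] 48.19879438170652 21.0667
F mach -7.901377668097366 0.1745720667245938 10.378833987080696
```

```bash
python3 -m crank '[[[-0.1,0,-0.04,0],[-0.1,0,0,0],[0,0,0,0]]]'; python3 ms.py;  python3 -m crank '[[[-0.1,0,0,0],[-0.1,0,0,0],[0,0,0,0]]]'; python3 ms.py
```

```text
clock: 21.32
eef_pos: [548.2, -255.6, 36.5]
tool_rot: [-3.141, 0.0, 2.407]
force: [-0.6, 0.5, -2.4]
width: 47.9
gripper_force: 63.5
q [-0.015  0.953  0.699  1.798 -0.891  0.74   2.015] tcp [ 548.198 -255.637   36.484] mach [-102.552    0.157   36.484] rot [-3.141  0.     2.407] F [-0.617  0.54  -2.443] 47.927151201971256 21.3167
F mach -0.8191349240710433 -0.01401184237065084 -2.4430296099695323
clock: 21.57
eef_pos: [548.2, -255.6, 36.2]
tool_rot: [3.14, -0.01, 2.407]
force: [-8.1, 7.3, 7.7]
width: 48.1
gripper_force: 64.6
q [-0.012  0.957  0.701  1.788 -0.885  0.756  2.01 ] tcp [ 548.224 -255.65    36.191] mach [-102.525    0.165   36.191] rot [ 3.14  -0.01   2.407] F [-8.14   7.288  7.663] 48.09881976553956 21.5667
F mach -10.925509441599772 -0.06325689612610486 7.6634653902697485
```

```bash
python3 -m crank '[[[0,0,0,0],[0,0,0,0],[0,0,0,0],[0,0,0,0]]]' -1; python3 -m crank '[[[0.1,0,-0.3,0],[0.2,0,-0.8,0],[0.6,0,-1,0],[0.8,0,-1,0],[1,0,-1,0],[1,0,-1,0],[0.5,0,-0.5,0],[0,0,0,0]]]'
python3 - <<'E'
from fitm import *
from ms import mach
for c in ("wrist","top","scene"):
    im=ctrl.get_image(c)
    if c=="wrist": save(im,"w7.png")
    for q in ctrl.trace(c,"brass_plate")[:1]:
        ys,xs=np.nonzero(q["mask"]);W=np.array([mach(atz(im,(y,x),46))[:2] for y,x in zip(ys,xs)],np.float32)
        print(c,round(q["confidence"],2),W.min(0),W.max(0),cv2.minAreaRect(W))
    for n in ("brass_plate","plate_seat"):
        r=ctrl.place_of(c,n);print(n,[(k["confidence"],mach(atz(im,k["position"],34))) for k in r[:1]])
E
```

```text
clock: 21.9
eef_pos: [552.4, -259.7, 37.1]
tool_rot: [-3.141, 0.002, 2.407]
force: [0.1, -0.2, 0.0]
width: 85.5
gripper_force: 0.0
clock: 22.57
eef_pos: [473.0, -187.3, 179.6]
tool_rot: [3.138, 0.002, 2.407]
force: [0.4, -0.8, 0.1]
width: 85.2
gripper_force: 0.0
q [-0.244  0.666  0.9    1.98  -0.71   0.842  1.891] tcp [ 473.021 -187.303  179.594] mach [-204.145    0.335  179.594] rot [3.138 0.002 2.407] F [ 0.388 -0.792  0.053] 85.24099054222167 22.5667
F mach 0.8192093874732052 -0.32683031516312666 0.052703644826739754
wrist 0.58 [-156.051  -25.936] [-8.858 25.29 ] ((-82.53230285644531, -0.6775493621826172), (50.822410583496094, 147.38043212890625), 89.51937866210938)
brass_plate [(0.76, array([-59.658,  -0.362,  34.   ]))]
plate_seat []
top 0.5 [-55.013 -24.528] [-12.896  24.961] ((-33.96116638183594, 0.04712867736816406), (51.10335159301758, 38.670528411865234), 85.42427062988281)
brass_plate [(0.86, array([-58.13,   0.16,  34.  ]))]
plate_seat []
scene 0.71 [-149.566  -24.341] [33.48  34.397] ((-57.89839172363281, 5.158239364624023), (182.78602600097656, 57.912349700927734), 0.9190744757652283)
brass_plate [(0.73, array([-60.05 ,   7.178,  34.   ]))]
plate_seat [(0.73, array([-25.542,   9.831,  34.   ]))]
```

The plate's front end measures −150 mm in the machine frame, so it is home against the stop. Next I'll look at the knob and ring from above on the left.

```bash
python3 -m crank '[[[0,0,-1,0],[0,0,-1,0],[0,0,-1,0],[0,0,-1,0],[-1,0.5,-0.3,0],[-1,0.5,-0.3,0],[-1,0.5,-0.3,0],[-1,0.5,-0.3,0],[-1,0.5,-0.3,0],[-1,0.5,-0.3,0],[-1,0.5,-0.3,0],[-1,0.5,-0.3,0]]]' -1; python3 -m crank '[[[0,0,0,0],[0,0,0,0]]]'
python3 - <<'E'
from fitm import *
from ms import mach
rs={k:[] for k in M}; rs["red"]=[]
for c in ("wrist","top","scene"):
    im=ctrl.get_image(c)
    if c=="wrist": save(im,"w8.png")
    for n in ("lever_knob","lever_pivot","ring_centre","ring_tab","brass_plate"):
        r=ctrl.place_of(c,n)
        if r and r[0]["confidence"]>.45: rs[n].append(ray(im,r[0]["position"]));print(c,n,np.array(r[0]["position"]),round(r[0]["confidence"],2),mach(atz(im,r[0]["position"],world((0,0,0),M[n])[2] if n in M else 34)))
    h=cv2.cvtColor(im["img"],cv2.COLOR_RGB2HSV);m=((h[...,0]<6)|(h[...,0]>174))&(h[...,1]>150)&(h[...,2]>70)
    k,l,st,ce=cv2.connectedComponentsWithStats(m.astype(np.uint8))
    kn=ctrl.place_of(c,"lever_knob")
    for i in range(1,k):
        if st[i,4]>15:
            p=mach(atz(im,ce[i][::-1],200))
            if -100<p[0]<40 and 20<p[1]<100: print(c,"red",ce[i][::-1],st[i],p);rs["red"].append(ray(im,ce[i][::-1]))
for n in rs:
    if len(rs[n])>1: x,e=tri(rs[n]);print(n,x,mach(x),np.round(e,1))
E
```

```text
clock: 24.17
eef_pos: [690.3, -248.5, 336.6]
tool_rot: [-3.141, -0.001, 2.407]
force: [0.3, 0.2, 0.5]
width: 86.0
gripper_force: 0.0
clock: 24.33
eef_pos: [689.6, -249.2, 335.7]
tool_rot: [-3.14, -0.0, 2.407]
force: [-0.7, 0.2, -0.5]
width: 85.4
gripper_force: 0.0
q [-0.067  0.838  0.933  1.097 -0.642  1.482  1.57 ] tcp [ 689.569 -249.192  335.722] mach [ -2.101  99.841 335.722] rot [-3.14  -0.     2.407] F [-0.663  0.18  -0.494] 85.40989600334507 24.3333
F mach -0.612227893005596 -0.3121902353633676 -0.49406350376191777
wrist lever_knob [138.8 273.7] 0.97 [-50.928  58.278 206.1  ]
wrist lever_pivot [175.1 287.5] 0.82 [ -0.983  59.154 120.   ]
wrist ring_centre [185.6 229. ] 0.73 [  0.167   4.77  164.   ]
wrist ring_tab [166.2 191.5] 0.67 [-19.169 -31.458 162.   ]Traceback (most recent call last):
  File "<stdin>", line 9, in <module>
KeyError: 'brass_plate'
```

View pics/w8.png

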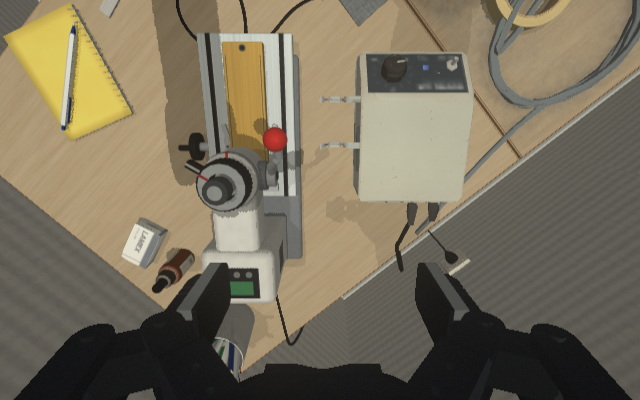

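The view shows the plate seated in the guides (cols 222–265), the red knob at (139,275), the ring at (186,225), and the tab at upper left (165,190). The knob lies at machine (−50, 58, ≈201). I'll grip the knob with a half-open gripper.

```bash
python3 -m crank '[[[0.5,-0.44,0.2,0],[0.92,-0.84,0.3,0],[0.5,-0.4,0.5,0],[0,0,0.9,0],[0,0,0.9,0],[0,0,0,0],[0,0,0,0]]]' -0.1
python3 - <<'E'
from fitm import *
from ms import mach
rs=[]
for c in ("wrist","top","scene"):
    im=ctrl.get_image(c)
    r=ctrl.place_of(c,"lever_knob")
    if r and r[0]["confidence"]>.45: rs.append(ray(im,r[0]["position"]));print(c,np.array(r[0]["position"]),round(r[0]["confidence"],2))
    o,d=rs[-1];o2=mach(o);d2=mach(o+d)-o2
x,e=tri(rs);print(mach(x),np.round(e,1))
E
```

```text
clock: 25.22
eef_pos: [624.9, -246.5, 266.3]
tool_rot: [-3.141, -0.002, 2.407]
force: [-0.2, 0.4, 0.6]
width: 46.9
gripper_force: 0.0
q [-0.128  0.796  0.932  1.419 -0.648  1.252  1.698] tcp [ 624.896 -246.46   266.34 ] mach [-51.868  58.449 266.34 ] rot [-3.141 -0.002  2.407] F [-0.245  0.405  0.633] 46.8853209378077 25.2167
F mach -0.4530455953381096 0.13582238493544715 0.6326449490644293
wrist [224.3 322.4] 0.96
top [166.9 386.3] 0.57
scene [207.1 264.9] 0.47
[-50.971  55.942 204.048] [1.9 1.7 0.3]
```

```bash
python3 -m crank '[[[0,-0.05,0.8,0],[0,0,1,0],[0,0,0.8,0],[0,0,0.45,0],[0,0,0,0],[0,0,0,0]]]'; python3 ms.py;  python3 -m crank '[[[0,0,0,0],[0,0,0,0],[0,0,0,0],[0,0,0,0],[0,0,0,0]]]' 1; python3 ms.py
```

```text
clock: 26.02
eef_pos: [624.8, -248.6, 190.9]
tool_rot: [-3.141, 0.0, 2.407]
force: [0.5, -0.3, -0.7]
width: 46.7
gripper_force: 0.0
q [-0.112  0.864  0.883  1.505 -0.713  1.116  1.756] tcp [ 624.751 -248.607  190.915] mach [-50.534  56.759 190.915] rot [-3.141  0.     2.407] F [ 0.532 -0.341 -0.698] 46.68242946771343 26.0167
F mach 0.622803835190284 0.10414263255948408 -0.6981988211452874
clock: 26.43
eef_pos: [626.0, -247.2, 192.2]
tool_rot: [3.138, 0.001, 2.408]
force: [1.8, 4.1, 6.0]
width: 17.6
gripper_force: 58.5
q [-0.113  0.862  0.882  1.504 -0.714  1.116  1.756] tcp [ 626.036 -247.158  192.17 ] mach [-50.554  58.697 192.17 ] rot [3.138 0.001 2.408] F [1.818 4.141 5.952] 17.559350697182488 26.4333
F mach -1.4324717877222932 4.289773955072633 5.9518211461139545
```

```bash
python3 -m crank '[[[0,0,0,0],[0,0,0,0],[0,0.06,0.3,0],[0,0,0.1,0],[0,0,0,0]]]' -0.1; python3 ms.py | head -1;  python3 -m crank '[[[0,0,0,0],[0,0,0,0],[0,0,0,0],[0,0,0,0],[0,0,0,0]]]' 1; python3 ms.py
```

```text
clock: 26.85
eef_pos: [624.8, -246.9, 179.0]
tool_rot: [-3.14, -0.002, 2.406]
force: [0.2, -0.6, 0.1]
width: 46.9
gripper_force: 0.0
q [-0.11   0.877  0.874  1.515 -0.722  1.098  1.761] tcp [ 624.753 -246.948  179.036] mach [-51.646  57.991 179.036] rot [-3.14  -0.002  2.406] F [ 0.194 -0.607  0.119] 46.88377718974056 26.85
clock: 27.27
eef_pos: [625.9, -246.9, 180.7]
tool_rot: [3.141, 0.0, 2.407]
force: [1.9, 1.3, -0.2]
width: 18.0
gripper_force: 58.4
q [-0.111  0.875  0.875  1.513 -0.723  1.099  1.761] tcp [ 625.853 -246.894  180.67 ] mach [-50.867  58.77  180.67 ] rot [3.141 0.    2.407] F [ 1.852  1.345 -0.161] 18.04254058015513 27.2667
F mach 0.47006791116397684 2.240008051898636 -0.1614694185263149
```

```bash
python3 -m crank '[[[0.31,0,0.25,0],[0.31,0,0.25,0],[0.26,0,0.3,0],[0.26,0,0.3,0],[0,0,0,0]]]'; python3 ms.py | tail -1; python3 -m crank '[[[0.19,0,0.35,0],[0.19,0,0.35,0],[0,0,0,0]]]'; python3 ms.py
```

```text
clock: 27.68
eef_pos: [603.4, -226.6, 152.5]
tool_rot: [3.141, -0.003, 2.406]
force: [-1.4, 3.7, 1.7]
width: 17.6
gripper_force: 63.4
F mach -3.530219720957943 1.779030406302423 1.7453959469018112
clock: 27.93
eef_pos: [598.8, -222.2, 135.2]
tool_rot: [3.141, 0.003, 2.407]
force: [4.6, -1.9, -2.2]
width: 17.5
gripper_force: 64.6
q [-0.147  0.88   0.842  1.657 -0.774  0.965  1.815] tcp [ 598.758 -222.246  135.201] mach [-87.496  58.848 135.201] rot [3.141 0.003 2.407] F [ 4.629 -1.86  -2.245] 17.520219450232887 27.9333
F mach 4.679223111021743 1.7287823644122493 -2.2453473239512465
```

```bash
python3 -m crank '[[[0.11,0,0.38,0],[0.11,0,0.38,0],[0.03,0,0.4,0],[0.03,0,0.4,0],[0,0,0,0]]]'; python3 ms.py | tail -1; python3 -m crank '[[[-0.05,0,0.39,0],[-0.05,0,0.39,0],[-0.04,0,0.15,0],[0,0,0,0],[0,0,0,0]]]'; python3 ms.py
```

```text
clock: 28.35
eef_pos: [594.0, -218.2, 95.7]
tool_rot: [-3.142, 0.004, 2.407]
force: [7.2, -1.9, 0.5]
width: 17.5
gripper_force: 67.5
F mach 6.619736760650853 3.4066235624537895 0.5498981115421596
clock: 28.77
eef_pos: [596.4, -220.2, 73.3]
tool_rot: [3.141, 0.003, 2.407]
force: [5.3, -2.0, 2.0]
width: 17.7
gripper_force: 69.4
q [-0.119  0.948  0.777  1.699 -0.848  0.862  1.872] tcp [ 596.42  -220.171   73.347] mach [-90.622  58.816  73.347] rot [3.141 0.003 2.407] F [ 5.284 -2.003  1.982] 17.72966489583014 28.7667
F mach 5.261359900097271 2.0625285234588793 1.982370101679983
```

```bash
python3 -m crank '[[[-0.02,0,0.12,0],[0,0,0.08,0],[0,0,0,0],[0,0,0,0]]]'; python3 ms.py | tail -1; python3 -m crank '[[[0,0,0,0],[0,0,0,0],[0,0,0,0],[0,0,-0.6,0],[0,0,-1,0],[0,0,-1,0],[0,0,-1,0],[0,0,-1,0],[0,0,-1,0],[0,0,-1,0],[0,0,-1,0],[0,0,-1,0]]]' -0.1; python3 ms.py
```

```text
clock: 29.1
eef_pos: [597.6, -221.1, 68.9]
tool_rot: [3.141, 0.005, 2.408]
force: [6.6, -1.9, 2.6]
width: 17.5
gripper_force: 70.6
F mach 6.179383176621418 2.9672793304920373 2.5992767790088935
clock: 30.1
eef_pos: [594.0, -219.8, 285.3]
tool_rot: [-3.141, -0.001, 2.406]
force: [0.6, 0.3, 0.1]
width: 47.0
gripper_force: 0.0
q [-0.202  0.727  0.967  1.513 -0.619  1.231  1.691] tcp [ 594.042 -219.797  285.318] mach [-92.636  57.497 285.318] rot [-3.141 -0.001  2.406] F [0.594 0.314 0.131] 47.03203046136282 30.1
F mach 0.2291679958392368 0.631090668285513 0.13072427022655353
```

```bash
python3 -m crank '[[[-0.45,0.2,-0.3,0],[-0.9,0.4,-0.4,0],[-0.9,0.4,-0.4,0],[-0.9,0.4,-0.4,0],[-0.5,0.3,-0.4,0],[0,0,0,0],[0,0,0,0]]]' -1
python3 - <<'E'
from fitm import *
from ms import mach
rs={n:[] for n in ("lever_knob","ring_centre","ring_tab","brass_plate","foot")}
for c in ("wrist","top","scene"):
    im=ctrl.get_image(c)
    if c=="wrist": save(im,"w9.png")
    for n in rs:
        r=ctrl.place_of(c,n)
        if r and r[0]["confidence"]>.45: rs[n].append(ray(im,r[0]["position"]));print(c,n,np.array(r[0]["position"]),round(r[0]["confidence"],2))
for n in rs:
    for o,d in rs[n]:
        z={"lever_knob":95,"ring_centre":164,"ring_tab":162,"brass_plate":34,"foot":46}[n];print(n,"at z",z,mach(o+d*(z-o[2])/d[2]))
    if len(rs[n])>1: x,e=tri(rs[n]);print(n,"tri",mach(x),np.round(e,1))
E
```

```text
clock: 30.68
eef_pos: [690.5, -250.1, 331.0]
tool_rot: [-3.14, -0.0, 2.406]
force: [-0.4, -0.8, 0.2]
width: 85.2
gripper_force: 0.0
q [-0.067  0.844  0.934  1.102 -0.646  1.475  1.572] tcp [ 690.491 -250.099  331.036] mach [ -0.809  99.787 331.036] rot [-3.14  -0.     2.406] F [-0.359 -0.808  0.178] 85.20866331843271 30.6833
F mach 0.27619772491546474 -0.839930875244949 0.17796456023541352
wrist lever_knob [ 91.8 284.1] 0.84
wrist ring_centre [185.3 224.5] 0.64
wrist ring_tab [165.  189.8] 0.91
wrist brass_plate [115.5 245.9] 0.74
top lever_knob [193.3 367.3] 0.66
top ring_centre [168.6 419.3] 0.76
top ring_tab [187.7 424.9] 0.97
scene lever_knob [222.7 282.6] 0.64
scene ring_centre [212.1 233.5] 0.9
scene ring_tab [201.1 235.2] 0.56
scene brass_plate [233.5 262.4] 0.89
lever_knob at z 95 [-89.781  56.141  95.   ]
lever_knob at z 95 [-92.671  52.077  95.   ]
lever_knob at z 95 [-95.992  49.861  95.   ]
lever_knob tri [-92.34   54.113 100.696] [3.8 2.6 1.6]
ring_centre at z 164 [ -0.139   1.678 164.   ]
ring_centre at z 164 [ -0.074   5.578 164.   ]
ring_centre at z 164 [  1.575  -4.952 164.   ]
ring_centre tri [  0.077   3.042 169.954] [1.7 3.3 4.7]
ring_tab at z 162 [-20.109 -31.075 162.   ]
ring_tab at z 162 [-21.568 -27.297 162.   ]
ring_tab at z 162 [-19.654 -31.604 162.   ]
ring_tab tri [-20.536 -29.018 164.212] [1.  2.4 1.8]
brass_plate at z 34 [-61.987  -2.355  34.   ]
brass_plate at z 34 [-56.45    8.308  34.   ]
brass_plate tri [-62.196  -6.601  11.278] [1.5 1.5]
```

View pics/w9.png

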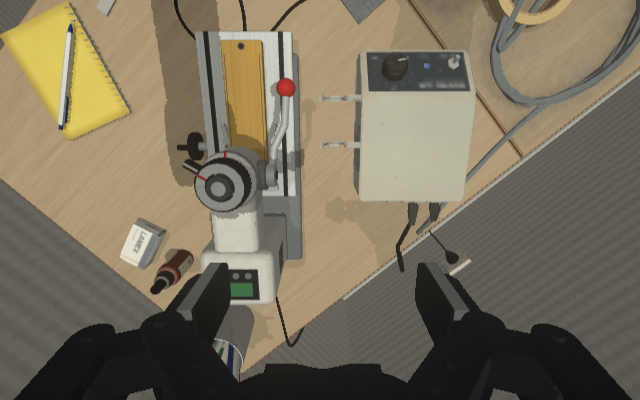

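Lever down: knob at (92,285), about z 98. The plate is still in place under the foot and the ring tab sits at angle ≈ −124°. I'll grip the ring from above with the fingers roughly square to the tab, then turn it.

```bash
python3 -m crank '[[[0,-0.5,0,0],[0,-1,0,0],[0,-1,0,0],[0,-1,0,-0.9],[0,-0.45,0,-0.9],[0,0,0.4,-0.9],[0,0,0.4,-0.9],[0,0,0.4,-0.9],[0,0,0.4,-0.9],[0,0,0.4,-0.9],[0,0,0.4,-0.9],[0,0,0.4,-0.9]]]' -1;  python3 -m crank '[[[0,0,0.4,-0.9],[0,0,0.4,-0.9],[0,0,0.2,-0.9],[0,0,0,0],[0,0,0,0]]]'; python3 ms.py
```

```text
clock: 32.58
eef_pos: [624.7, -324.1, 260.4]
tool_rot: [-3.141, -0.0, 3.058]
force: [-0.3, 0.2, 0.5]
width: 85.3
gripper_force: 0.0
clock: 33.0
eef_pos: [625.0, -323.9, 235.9]
tool_rot: [3.142, -0.001, -3.015]
force: [0.4, -0.4, 0.4]
width: 85.4
gripper_force: 0.0
q [ 0.098  0.798  0.688  1.35  -0.515  1.173  2.532] tcp [ 624.955 -323.852  235.863] mach [  0.131   1.129 235.863] rot [ 3.142 -0.001 -3.015] F [ 0.446 -0.413  0.404] 85.3959803313271 33.0
F mach 0.6076679207875362 -0.006451653893294662 0.4037219596639725
```

```bash
python3 -m crank '[[[0,0,0.8,0],[0,0,0.9,0],[0,0,0.8,0],[0,0,0.6,0],[0,0,0,0],[0,0,0,0]]]'; python3 ms.py|head -1; python3 -m crank '[[[0,0,0,0],[0,0,0,0],[0,0,0,0],[0,0,0,0],[0,0,0,0]]]' 1; python3 ms.py
```

```text
clock: 33.5
eef_pos: [625.4, -323.5, 158.4]
tool_rot: [-3.141, -0.001, -3.014]
force: [0.3, -0.9, 0.3]
width: 85.7
gripper_force: 0.0
q [ 0.11   0.871  0.647  1.427 -0.565  1.034  2.575] tcp [ 625.425 -323.471  158.383] mach [  0.224   1.726 158.383] rot [-3.141 -0.001 -3.014] F [ 0.286 -0.878  0.33 ] 85.70762163295949 33.5
clock: 33.92
eef_pos: [626.4, -323.5, 160.5]
tool_rot: [-3.141, 0.002, -3.012]
force: [-1.0, 1.2, 5.8]
width: 48.4
gripper_force: 61.6
q [ 0.11   0.868  0.647  1.426 -0.565  1.035  2.576] tcp [ 626.354 -323.508  160.503] mach [  0.938   2.323 160.503] rot [-3.141  0.002 -3.012] F [-1.044  1.177  5.82 ] 48.44525322863098 33.9167
F mach -1.5645604109343556 0.17152344132261044 5.819564939273088
```

```bash
python3 -m crank '[[[0,0,0,0.6],[0,0,0,0.8],[0,0,0,0.8],[0,0,0,0.8],[0,0,0,0.8],[0,0,0,0.8],[0,0,0,0.8],[0,0,0,0.8],[0,0,0,0]]]'; python3 ms.py; python3 -c "
from h import *
print(ctrl.read_state()['torque'])"
```

```text
clock: 34.67
eef_pos: [626.2, -324.4, 160.5]
tool_rot: [-3.14, 0.003, 2.772]
force: [-0.7, -0.1, 5.7]
width: 48.7
gripper_force: 61.7
q [ 0.057  0.906  0.773  1.427 -0.672  1.079  2.157] tcp [ 626.23  -324.418  160.472] mach [  1.456   1.565 160.472] rot [-3.14   0.003  2.772] F [-0.748 -0.054  5.684] 48.682654380995636 34.6667
F mach -0.5178017948467709 -0.5421118654484228 5.683678811225501
[ 0.00618833  0.23511    -0.04313907]
```

```bash
python3 -m crank '[[[0,0,0,0.8],[0,0,0,0.8],[0,0,0,0.8],[0,0,0,0.8],[0,0,0,0.8],[0,0,0,0.4],[0,0,0,0]]]'; python3 -c "
from h import *
print(ctrl.read_state()['torque'])"; python3 -m crank '[[[0,0,0,0.5],[0,0,0,0.5],[0,0,0,0.4],[0,0,0,0]]]'; python3 ms.py; python3 -c "
from h import *
print(ctrl.read_state()['torque'])"
```

```text
clock: 35.25
eef_pos: [625.9, -325.0, 160.5]
tool_rot: [-3.14, 0.004, 2.421]
force: [-1.4, -1.5, 4.8]
width: 48.5
gripper_force: 62.1
[-0.24688236  0.26870328 -0.09097835]
clock: 35.58
eef_pos: [625.8, -325.2, 160.5]
tool_rot: [-3.14, 0.004, 2.309]
force: [-1.1, -1.6, 5.4]
width: 48.4
gripper_force: 62.1
q [ 0.015  0.946  0.883  1.429 -0.765  1.126  1.761] tcp [ 625.76  -325.171  160.473] mach [  1.614   0.691 160.473] rot [-3.14   0.004  2.309] F [-1.075 -1.57   5.421] 48.355245377391654 35.5833
F mach 0.2569077508071679 -1.8853141648132914 5.420771086663179
[-0.26734121  0.30305136 -0.10255941]
```

```bash
for i in 1; do python3 -m crank '[[[0,0,0,0.5],[0,0,0,0.5],[0,0,0,0.5],[0,0,0,0]]]'; done; python3 -c "
from h import *
print(ctrl.read_state()['torque'],ctrl.read_state()['tool_rot'])"; python3 -m crank '[[[0,0,0,0.5],[0,0,0,0.5],[0,0,0,0.5],[0,0,0,0]]]'; python3 -c "
from h import *
print(ctrl.read_state()['torque'],ctrl.read_state()['tool_rot'])"
```

```text
clock: 35.92
eef_pos: [625.6, -325.3, 160.5]
tool_rot: [-3.139, 0.004, 2.194]
force: [-2.5, -2.8, 5.8]
width: 48.3
gripper_force: 61.3
[-0.4504461   0.5879786   1.62039048] [-3.13906137  0.003903    2.19372914]
clock: 36.25
eef_pos: [626.7, -327.9, 160.6]
tool_rot: [-3.139, 0.011, 2.075]
force: [1.8, -8.7, 1.2]
width: 47.8
gripper_force: 63.7
[-1.86777156 -0.17867028  2.23837723] [-3.13869633  0.01051514  2.07512526]
```

The wrist torque jumped from 0.1 to 2.2 Nm, so the ring is at its stop. I'll release and check.

```bash
python3 -m crank '[[[0,0,0,0],[0,0,0,0],[0,0,0,0],[0,0,-0.4,0],[0,0,-1,0],[0,0,-1,0],[0,0,-1,0],[0,0,-1,0],[0,0,-1,0],[0,0,-1,0]]]' -1; python3 -m crank '[[[0,0.9,0,0.9],[-0.5,0.9,0,-0.9],[-0.5,0.9,0,-0.9],[-0.5,0.9,0,-0.9],[0,0,0,-0.9],[0,0,0,-0.9],[0,0,0,0],[0,0,0,0]]]'
python3 - <<'E'
from fitm import *
from ms import mach
im=ctrl.get_image("wrist");save(im,"w10.png")
for n,z in (("lever_knob",95),("ring_centre",164),("ring_tab",162),("brass_plate",34)):
    r=ctrl.place_of("wrist",n)
    if r: print(n,np.array(r[0]["position"]),round(r[0]["confidence"],2),mach(atz(im,r[0]["position"],z)))
for q in ctrl.trace("wrist","brass_plate")[:1]:
    ys,xs=np.nonzero(q["mask"]);W=np.array([mach(atz(im,(y,x),46))[:2] for y,x in zip(ys,xs)],np.float32);print(W.min(0),W.max(0),cv2.minAreaRect(W))
E
```

```text
clock: 37.08
eef_pos: [625.5, -322.8, 320.5]
tool_rot: [3.141, 0.0, 2.071]
force: [-0.0, 0.3, -0.2]
width: 85.2
gripper_force: 0.0
clock: 37.75
eef_pos: [722.3, -312.9, 319.0]
tool_rot: [3.141, 0.0, 2.356]
force: [0.4, -0.1, 0.5]
width: 85.6
gripper_force: 0.0
q [ 0.071  0.943  0.926  0.9   -0.704  1.555  1.533] tcp [ 722.338 -312.927  318.981] mach [ 64.973  74.601 318.981] rot [3.141 0.    2.356] F [ 0.422 -0.11   0.54 ] 85.57191266145594 37.75
F mach 0.38609558248665843 0.20161710303857155 0.5399862675649847
lever_knob [ 21.2 296.5] 0.84 [-92.192  55.435  95.   ]
ring_centre [124.1 240.8] 0.91 [  2.306   3.507 164.   ]
ring_tab [ 76.3 230.6] 0.73 [-38.149  -0.729 162.   ]
brass_plate [ 62.7 256.1] 0.64 [-62.801  -1.04   34.   ]
[-127.867  -25.909] [29.315 26.331] ((-49.278167724609375, 0.20882225036621094), (157.28538513183594, 52.13053512573242), 0.12650558352470398)
```

View pics/w10.png

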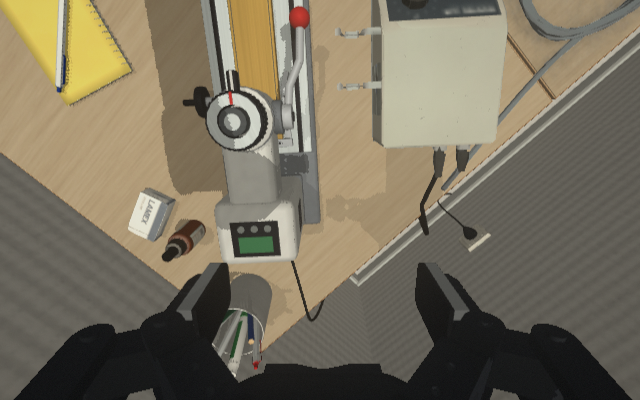

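The tab at (76,231) now points straight to the front over the red line. The lever is down, with the knob at (17,300), and the plate is in line with its end at machine x ≈ 29–30. Handing in.

```bash
python3 -c "
from cell import ctrl
print(ctrl.finish_job())"
```

```text
the job is handed in; nothing more can be done
None
```

I set the brass plate against the back stop, swung the lever down and turned the lock ring to its red mark; I handed the job in at about 38 s, and the hand-in returned no verdict.

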